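# Weigh down the mounting press heavy end first

### The arm

A 6-joint arm with a two-finger parallel gripper is mounted at the origin on the work surface. World frame = base frame: x ahead of the robot, y to its left, z up, the work surface at z = 0. Lengths are in mm, angles in rad, forces in N, time in s.
With the tool pointing down it reaches from about 275 to 1000 mm from the base axis. Payload 8.4 kg.
Tool frame: the origin (TCP) lies between the finger pads; the fingertips stand 14 mm ahead of it and the grasp point (between the pads) lies 5 mm behind it; z points along the fingers, y is the line along which they close (so a half turn about z gives the same grasp; the last joint's range is limited). The gripper opens to 85 mm and grips with 20 to 120 N. Pads are 22 mm wide; open, the fingers measure 114 mm over their backs; the gripper's body (76 mm by 85 mm) begins 54 mm behind the grasp point. The pads swing forward as they close: fully open they stand 13 mm farther back than shut.
Start: joints at [1.137, 0.353, 1.633, -0, 1.155, -0.002], TCP at [261.565, 567.637, 245.281] pointing down, gripper open.
Joint ranges: [-2.63, 2.63], [-0.92, 2.1], [0.06, 2.66], [-1.3, 4.44], [0, 2.69], [-3.02, 3.02]. Speed limits (rad/s): [2.22, 2.22, 2.79, 3.14, 3.14, 3.14].

### API

Orientations are given as a rotation vector (axis times angle).
In Python, from station import arm gives the robot as it stands. Calls block until the motion is done:
- arm.reach(position, orientation): joint-space move of the TCP to a pose.
- arm.move_straight(position, rotation=None, vel=150, stop_force=None): straight line of the TCP; rotation=None keeps the orientation; vel is the mean speed in mm/s. With stop_force (N) it stops when the force on the tool has changed by that much, and returns True; else False.
- arm.move_joints(angles): joint-space move.
- arm.set_gripper(opening, grip_force=None): opening from 0.0 (shut) to 1.0 (fully open); grip_force is the grip in N (None keeps the last); returns when the fingers have stopped.
- arm.wait(seconds).
- arm.inverse_kinematics(position, orientation): joint angles nearest the present ones, or None.
- arm.sense(): the state.
- arm.get_image(name): name is "scene" or "top" or "wrist"; returns a dict with "image" (400x640x3 uint8, red, green, blue), "intrinsics" (3x3 intrinsics, pixels), "dist_coeffs" ([k1, k2, p1, p2, k3] as OpenCV has them; the pictures are not rectified), "T" (4x4, takes a point from camera to world coordinates); the wrist camera has in their place "tool_from_camera" (4x4, takes a point from camera to tool coordinates, whose origin is the TCP and whose axes are the flange's). Camera axes: x right, y down, z forward; pixel columns grow to the right and rows downward; lengths in mm; the calibration is good to about 2 mm. A picture is of the moment at which its call begins: read the wrist's pose just before it. There is no depth.
A pose or a line that the arm cannot do raises arm.Unreachable and nothing moves.
- arm.job_done(): hands the job in; it is judged then, once.
Trained networks look in a picture, given as the dict that the camera call returned (one of the last four; its "shot" number tells which), for a name from the list of things; names that differ only in an ending like _2 or _b are one class to them, and where a whole thing is asked for, a point or a joint stands for the part that bears it (a point fixed in the world has none). Each returns a list of dicts, best first, with "p" (0 to 1); they miss things now and then, are a little off and sometimes report something else, mostly with a low value. They report only what shows in the picture. A call takes as long as a camera call.
- arm.masks_of(picture, thing): "region" (400x640 bool, what is visible of it) and "pixel" ([column, row] in pixels, amid what is visible of it).
- arm.place_of(picture, thing): "pixel" ([column, row] in pixels: a listed point, or the origin of a listed thing).
The state is a dict: "time_s": time; "q": joint angles; "dq": joint speeds; "tau": joint torques, N m; "position": TCP position; "ee_rot": TCP orientation; "force": force on the tool from outside, world axes, zero at the start; "wrist_torque": the same for the moment, N m; "opening": opening from 0.0 (shut) to 1.0 (fully open); "grip_force": force on a finger pad.
Only numpy, scipy, OpenCV 4.12 (cv2) and the standard library are available. Lean on these libraries where they do the work, as an engineer would, in place of code of your own. Each camera call takes 0.05 s, during which the arm holds its last target. There are 200 camera calls.

### The job

The bar weight on the drawing table is loaded with lead at one end only, and its two ends look alike. Lift it clear of the table by its wooden swivel grip and see which end dips, then lay it gently along the middle of the plywood mounting press, across its fixed rest and its sprung platen, with the heavy end on the platen so that the platen stays pressed right down, and let go.

Things in the scene. Friction and masses are not known exactly. Their poses are not given: they have to be found in the camera images.
- weight_mid (a point): Centre of the bar weight's upright wooden grip block: 40 long (along the bar), 20 wide, 40 high, on a swivel over the middle of a square metal bar 260 x 26 x 26 with a 40 mm black cap at each end; 0.32 kg. The point is 58 mm above the bar's underside, the block spans 38 to 78. x along the bar (does not tell the heavy end), y across (squeeze along y), z up. Balance point 60 mm off the middle.
- swivel (a joint): Swing of the grip on the bar about the bar's y axis, rad, stops at -0.25 and 0.25; a weak spring keeps it at 0 (upright) while the bar lies on something. Hung from the upright grip the bar dips to a stop: positive = the bar's x end is up, its other end hangs low; negative = the x end hangs low. Can be read while the grip is held.
- press: Mounting press, fixed: plywood base 270 (x) x 90 (y) x 15 high, origin at the centre of its underside, z up. At x = -100 mm a fixed wooden rest with a crosswise rib on top, 12 wide, 35 above the table. At x = +100 mm the sprung platen, a wooden plate 50 x 66 between two steel pins, with a like rib, its top 47 above the table when up, 35 when right down; the weight then lies level on both ribs.
- platen (a joint): Travel of the sprung platen, m: 0 up, 0.012 right down. It starts to sink at about 1.35 N and is right down at about 1.7 N. The heavy end of the weight laid centrally on the press (about 2.6 N) holds it right down; the light end (about 0.6 N) does not.

How it is judged:
By the outcome, as a careful person would: the job done as asked, in the order asked, and still so for the second after the job is handed in, with the robot touching nothing.
It also fails if it takes over 42 s, if anything falls off the work surface, if the arm or the gripper's body presses on something with over 40 N, if the wrist force passes 120 N, or if a joint passes its speed limit or range.

## Working session

There is one attempt and no reset: what is moved stays moved. The work goes in short steps, each a Python script; the robot and the scene stay as the last script left them, time stands still between calls to the robot, and variables do not carry over. Pictures are saved under pics/ and viewed, at most 10 in all, crops included, and the job is handed in when it is done.

```bash
mkdir -p pics; cat > h.py <<'E'
import numpy as np, cv2
from station import arm
def ray(im,px):
    K=np.array(im["intrinsics"],float);d=np.array(im["dist_coeffs"],float);T=np.array(im["T"])
    u=cv2.undistortPoints(np.array(px,float).reshape(-1,1,2),K,d).reshape(-1,2)
    D=np.c_[u,np.ones(len(u))]@T[:3,:3].T
    return T[:3,3],D
def onz(im,px,z):
    o,D=ray(im,px);return o+D*((z-o[2])/D[:,2])[:,None]
def save(im,n):cv2.imwrite("pics/"+n,cv2.cvtColor(im["image"],cv2.COLOR_RGB2BGR))
def rect(im,reg,z):
    c=max(cv2.findContours(reg.astype(np.uint8),0,1)[0],key=cv2.contourArea)
    P=onz(im,c.reshape(-1,2),z)[:,:2].astype(np.float32)
    return cv2.minAreaRect(P)
E
python3 - <<'E'
from h import *
for n in ["top","scene"]:
    im=arm.get_image(n);save(im,n+".png")
    for t,z in [("weight_mid",58),("press",0)]:
        for r in arm.place_of(im,t)[:2]: print(n,t,r["p"],r["pixel"],onz(im,[r["pixel"]],z)[0].round(1))
    for t,z in [("weight_mid",20),("press",15),("swivel",26),("platen",47)]:
        for r in arm.masks_of(im,t)[:2]: print(n,"mask",t,r["p"],r["pixel"],r["region"].sum(),rect(im,r["region"],z))
print(arm.sense())
E
```

```text
top weight_mid 0.76 [238.3, 209.5] [530.2 234.7  58. ]
top press 0.8 [450.8, 201.4] [ 591.5 -249.6    0. ]
top mask weight_mid 0.95 [241.7, 213.0] 1311 ((530.391845703125, 236.12820434570312), (263.4017333984375, 31.355159759521484), 32.91844177246094)
top mask press 0.65 [452.9, 202.9] 4465 ((588.2107543945312, -248.2108154296875), (271.0328674316406, 97.79690551757812), 60.93925476074219)
top mask swivel 0.71 [236.2, 209.3] 243 ((535.5366821289062, 244.06863403320312), (49.50945281982422, 28.10786247253418), 32.254112243652344)
top mask platen 0.66 [418.0, 178.7] 635 ((634.475830078125, -158.5164031982422), (49.812191009521484, 71.38842010498047), 62.23607635498047)
scene weight_mid 0.86 [370.0, 162.9] [530.7 240.2  58. ]
scene press 0.59 [207.5, 328.7] [ 589.4 -244.1    0. ]
scene mask weight_mid 0.61 [371.0, 180.6] 2199 ((514.1978149414062, 261.1496887207031), (260.0310974121094, 137.81161499023438), 34.266693115234375)
scene mask press 0.79 [202.9, 327.4] 8681 ((590.872802734375, -248.42405700683594), (268.56549072265625, 112.11764526367188), 62.91775131225586)
scene mask swivel
[... 258 characters left out ...]
9140625)
{'time_s': 0.7, 'q': array([ 1.13659792e+00,  3.53004155e-01,  1.63335022e+00,  2.62739537e-05,
        1.15517461e+00, -2.35807397e-03]), 'dq': array([-9.16577064e-04,  5.25441748e-04,  7.96321617e-05,  4.96539880e-04,
       -1.72816847e-03,  7.75566557e-04]), 'tau': array([ 1.07811225e-03, -6.05019522e+01, -3.42375398e+01, -1.18160647e-04,
        1.17978692e-03,  9.18609572e-06]), 'position': array([261.5749646 , 567.67327928, 245.29970846]), 'ee_rot': array([-6.73088865e-01, -3.06863080e+00, -1.05821323e-04]), 'force': array([-0.05045748, -0.57117634,  0.5081732 ]), 'wrist_torque': array([-0.01477631, -0.00457495, -0.01849348]), 'grip_force': 0.0, 'opening': 1.0032374318340238}
```

View pics/top.png

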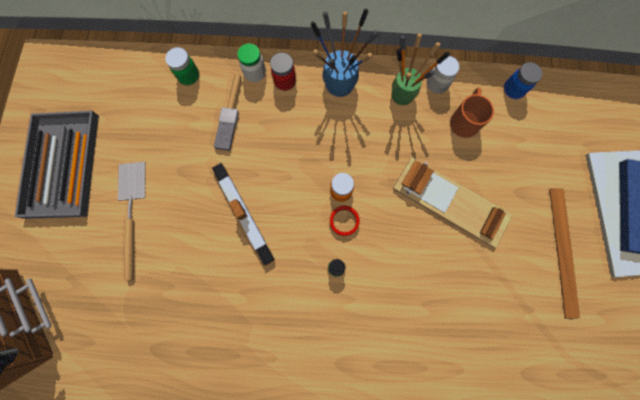

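View pics/scene.png

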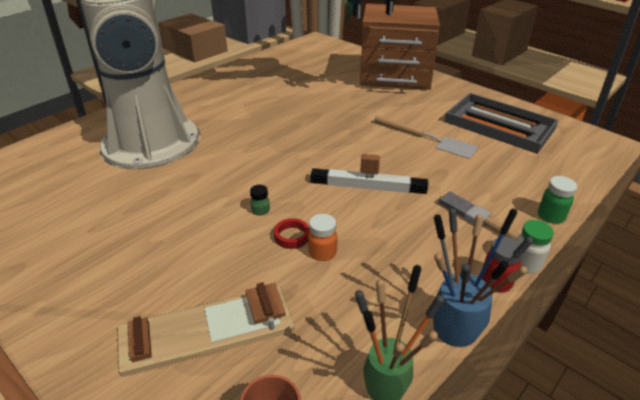

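Top view: the bar runs from (220,170) to (268,257). The press platen is at (418,178) and its rest at (492,222). Next I hover over each with the wrist camera to refine, and check the last joint's range.

```bash
cat >> h.py <<'E'
from scipy.spatial.transform import Rotation as R
def down(a):
    x=np.array([np.cos(a),np.sin(a),0]);z=np.array([0,0,-1.]);y=np.cross(z,x)
    return R.from_matrix(np.c_[x,y,z]).as_rotvec()
def wrist():
    s=arm.sense();im=arm.get_image("wrist")
    T=np.eye(4);T[:3,:3]=R.from_rotvec(s["ee_rot"]).as_matrix();T[:3,3]=s["position"]
    im["T"]=T@np.array(im["tool_from_camera"]);return im
E
python3 - <<'E'
from h import *
d=np.deg2rad
print("x axis now",R.from_rotvec(arm.sense()["ee_rot"]).as_matrix()[:,0])
for a in (33,213,-147):
    q=arm.inverse_kinematics([530,236,55],down(d(a)));print(a,None if q is None else np.round(q,2))
for a in (61.5,-118.5,241.5):
    q=arm.inverse_kinematics([589,-248,90],down(d(a)));print("p",a,None if q is None else np.round(q,2))
arm.reach([500,220,330],down(d(33)))
im=wrist();save(im,"w1.png")
for t,z in [("weight_mid",58)]:
    for r in arm.place_of(im,t)[:2]: print(t,r["p"],r["pixel"],onz(im,[r["pixel"]],z)[0].round(1))
for t,z in [("weight_mid",26),("swivel",78)]:
    for r in arm.masks_of(im,t)[:2]: print("mask",t,r["p"],r["pixel"],r["region"].sum(),rect(im,r["region"],z))
print(arm.sense()["time_s"],arm.sense()["q"].round(2))
E
```

```text
x axis now [-9.08192589e-01  4.18552530e-01  2.38875947e-05]
33 [ 0.42  0.53  1.86 -0.    0.75  1.41]
213 [ 0.42  0.53  1.86 -0.    0.75 -1.73]
-147 [ 0.42  0.53  1.86 -0.    0.75 -1.73]
p 61.5 [-0.4   0.55  1.72 -0.    0.88  0.1 ]
p -118.5 None
p 241.5 None
weight_mid 0.71 [324.7, 141.4] [533.1 232.6  58. ]
mask weight_mid 0.9 [322.0, 128.6] 3276 ((532.5206298828125, 234.54969787597656), (257.8081359863281, 25.91634750366211), 33.80819320678711)
mask swivel 0.97 [326.0, 137.3] 500 ((533.087158203125, 234.7871551513672), (40.191768646240234, 18.962158203125), 33.74814987182617)
2.4833 [0.41 0.16 1.7  0.   1.28 1.41]
```

View pics/w1.png

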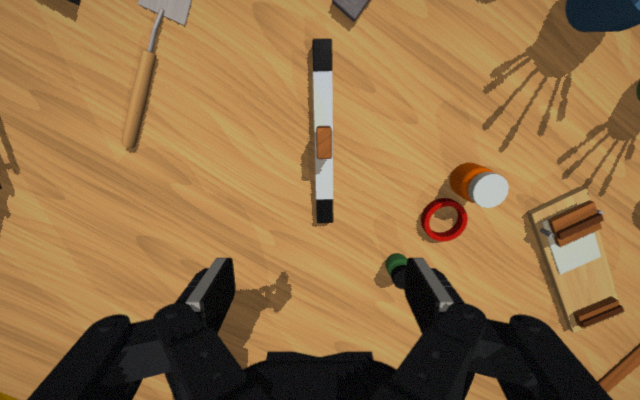

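Wrist view: the grip is at (324,142), giving world position (533,234.5) and a bar yaw of 33.8°. Now I grasp, lift and look.

```bash
python3 - <<'E'
from h import *
o=down(np.deg2rad(33.8));g=np.array([533,234.5,0])
arm.reach(g+[0,0,160],o)
s0=arm.sense()
print(arm.move_straight(g+[0,0,57],vel=90,stop_force=8))
arm.set_gripper(0.0,30)
s=arm.sense();print(s["opening"],s["grip_force"],s["position"].round(1))
arm.move_straight(g+[0,0,170],vel=90);arm.wait(0.5)
s=arm.sense();print(s["force"]-s0["force"],s["wrist_torque"]-s0["wrist_torque"],s["opening"],s["time_s"])
im=arm.get_image("scene");save(im,"lift.png")
im2=arm.get_image("top");save(im2,"lift_t.png")
c=cv2.imread("pics/lift.png")[30:260,220:540];cv2.imwrite("pics/liftc.png",cv2.resize(c,None,fx=2.3,fy=2.3))
E
```

```text
False
0.22675977365863229 37.190834283828735 [533.  234.5  57.1]
[ 0.68307593  0.20710209 -1.80561302] [ 0.11379663 -0.1075541  -0.03955051] 0.2297250875470526 7.025
```

View pics/liftc.png

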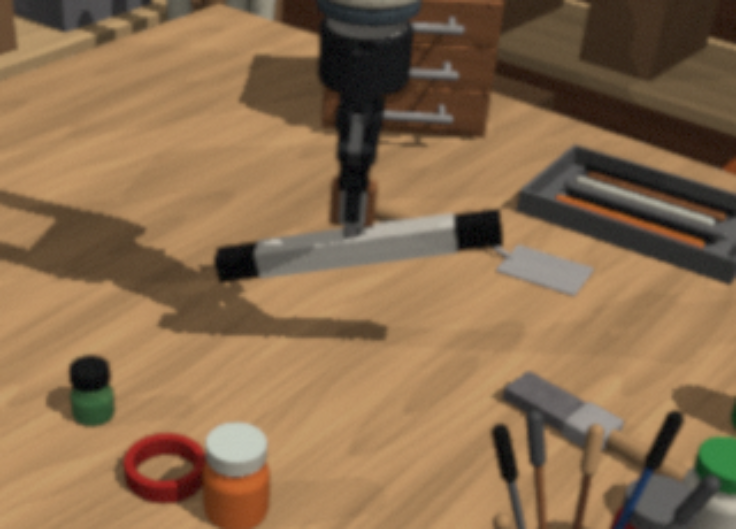

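The end nearer the robot (left in the scene view, tool −x) dips. The wrist torque agrees, so that's the heavy end. Joint 6 can't reach the needed half turn from this grasp. I'll set the bar down, measure the press up close, and re-grip half a turn round.

```bash
python3 - <<'E'
from h import *
d=np.deg2rad
g=np.array([533,234.5,0])
arm.move_straight(g+[0,0,95],vel=120)
arm.move_straight(g+[0,0,57.5],vel=40)
arm.set_gripper(0.7)
arm.move_straight(g+[0,0,170],vel=150)
a=d(61.5);u=np.array([np.cos(a),np.sin(a),0])
arm.reach(np.array([589,-248,330])-35*u,down(a))
im=wrist();save(im,"w2.png")
for r in arm.place_of(im,"press")[:2]: print(r["p"],r["pixel"],onz(im,[r["pixel"]],0)[0].round(1))
for t,z in [("press",15),("platen",47)]:
    for r in arm.masks_of(im,t)[:2]: print("mask",t,r["p"],r["pixel"],r["region"].sum(),rect(im,r["region"],z))
b=d(213.8)
arm.reach(g+[0,0,330]+30*np.array([-np.cos(b),-np.sin(b),0]),down(b))
im=wrist();save(im,"w3.png")
for t,z in [("weight_mid",26),("swivel",78)]:
    for r in arm.masks_of(im,t)[:2]: print("mask",t,r["p"],r["pixel"],r["region"].sum(),rect(im,r["region"],z))
s=arm.sense();print(s["time_s"],s["q"].round(2),s["position"])
E
```

```text
0.64 [320.3, 137.0] [ 590.5 -248.7    0. ]
mask press 0.83 [321.8, 127.7] 11297 ((592.38134765625, -250.6350555419922), (270.12835693359375, 89.91268920898438), 62.197750091552734)
mask platen 0.73 [321.1, 62.3] 2157 ((638.146240234375, -163.73912048339844), (48.665611267089844, 64.8061294555664), 61.49279022216797)
mask weight_mid 0.78 [319.7, 127.9] 3262 ((531.3425903320312, 232.35296630859375), (257.5548400878906, 26.552820205688477), 34.11488342285156)
mask swivel 0.95 [320.2, 143.6] 468 ((531.2324829101562, 232.36085510253906), (40.33063888549805, 17.93967056274414), 33.30210876464844)
14.5667 [ 0.42  0.27  1.56 -0.    1.31 -1.74] [558.25462605 250.5084292  329.99307218]
```

View pics/w2.png

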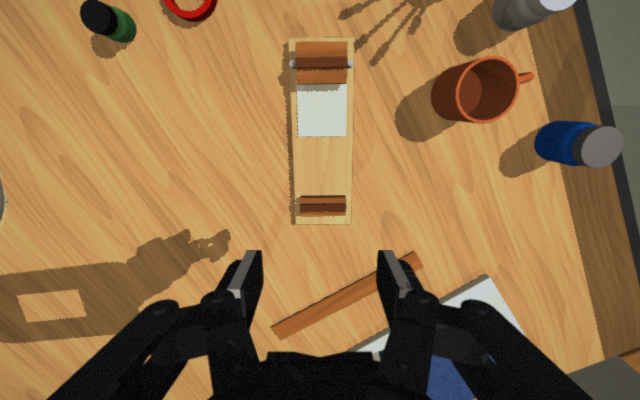

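View pics/w3.png

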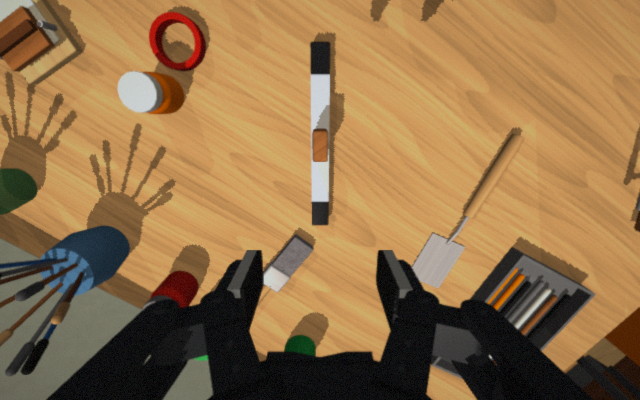

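w2 shows the press, with the platen at (321,62) and the rest at (321,205). w3 shows the bar still in place after set-down, with the grip at (320,144). The half turn reveals a camera bias of about 1.4 mm, which I average out. Now re-grip, carry and lay it down.

```bash
python3 - <<'E'
from h import *
d=np.deg2rad
g=np.array([532.2,233.5,0]);o=down(d(213.8))
arm.reach(g+[0,0,140],o)
s0=arm.sense()
print(arm.move_straight(g+[0,0,57],vel=90,stop_force=8))
arm.set_gripper(0.0,30)
arm.move_straight(g+[0,0,250],vel=150);arm.wait(0.2)
s=arm.sense();print(s["wrist_torque"]-s0["wrist_torque"],s["opening"],s["time_s"])
arm.reach([470,0,280],down(d(138)))
p=np.array([591.5,-251.3,0]);o=down(d(61.9))
arm.reach(p+[0,0,200],o);arm.wait(0.3)
s0=arm.sense();print(s0["time_s"],s0["q"].round(2))
arm.move_straight(p+[0,0,145],vel=80)
im=arm.get_image("top");save(im,"pre.png")
for r in arm.masks_of(im,"weight_mid")[:1]: print(r["p"],r["pixel"],rect(im,r["region"],110))
im=arm.get_image("scene");save(im,"pre_s.png")
print(arm.sense()["time_s"])
cv2.imwrite("pics/prec.png",np.hstack([cv2.resize(cv2.imread("pics/pre.png")[120:270,360:560],(400,300)),cv2.resize(cv2.imread("pics/pre_s.png")[200:400,80:347],(400,300))]))
E
```

```text
False
[ 0.08700887 -0.09183513 -0.038917  ] 0.23124813040165 18.5
20.875 [-0.4   0.42  1.64  0.    1.08  0.09]
0.78 [458.7, 186.1] ((619.7621459960938, -197.41415405273438), (133.53277587890625, 55.55872344970703), 67.40118408203125)
21.8667
```

View pics/prec.png

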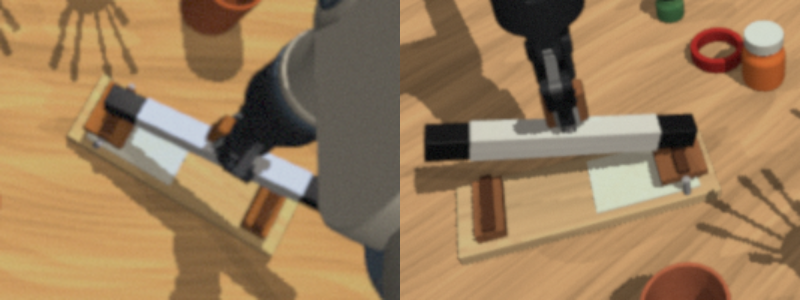

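The bar is lined up over the press with its dipping end above the platen. Lowering gently now.

```bash
python3 - <<'E'
from h import *
p=np.array([591.5,-251.3,0])
s0=arm.sense()
arm.move_straight(p+[0,0,118],vel=60)
print(arm.move_straight(p+[0,0,91.5],vel=22,stop_force=8))
arm.wait(0.3)
s=arm.sense();print(s["position"].round(1),(s["force"]-s0["force"]).round(2),s["time_s"])
arm.set_gripper(0.5)
arm.wait(0.2)
arm.move_straight(p+[0,0,200],vel=120)
a=np.deg2rad(61.9);u=np.array([np.cos(a),np.sin(a),0])
arm.reach(p-35*u+[0,0,330],down(a))
im=wrist();save(im,"f.png")
for t,z in [("weight_mid",61),("swivel",113),("press",15)]:
    for r in arm.masks_of(im,t)[:1]: print(t,r["p"],r["pixel"],rect(im,r["region"],z))
im=arm.get_image("scene");save(im,"f_s.png")
print(arm.sense()["time_s"])
cv2.imwrite("pics/fc.png",np.hstack([cv2.resize(cv2.imread("pics/f.png")[10:250,160:480],(400,300)),cv2.resize(cv2.imread("pics/f_s.png")[250:400,100:300],(400,300))]))
E
```

```text
True
[ 591.4 -251.4   92.5] [-0.57 -0.24  8.74] 23.8667
weight_mid 0.86 [319.8, 128.2] ((591.8237915039062, -253.240966796875), (258.85137939453125, 29.786907196044922), 62.17229461669922)
swivel 0.74 [319.3, 141.2] ((591.9302978515625, -250.96095275878906), (41.21913528442383, 20.808311462402344), 62.35108947753906)
press 0.91 [309.1, 124.3] ((566.3467407226562, -237.0118408203125), (268.9320068359375, 32.22538757324219), 62.033042907714844)
26.3167
```

View pics/fc.png

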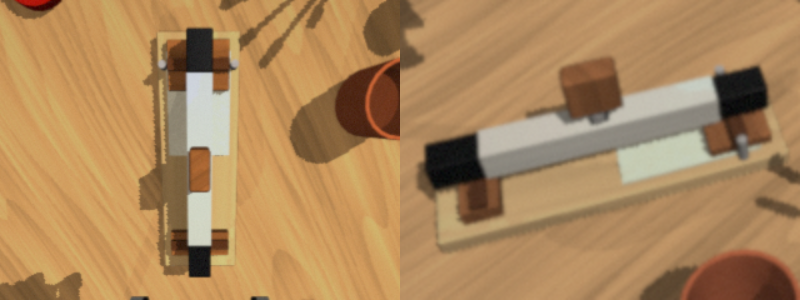

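```bash
python3 -c "
from station import arm
print(arm.job_done())"
```

```text
the job is handed in; nothing more can be done
None
```

The bar weight now lies level along the middle of the press, released, with its heavy end (the one that dipped when lifted) on the platen; I handed the job in at about 26 s, judging the platen down from the final pictures and the height where it settled, with no direct reading of it.

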